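# Twist a digestion pot home and latch it

### The arm

A 6-joint arm with a two-finger parallel gripper is mounted at the origin on the work surface. World frame = base frame: x ahead of the robot, y to its left, z up, the work surface at z = 0. Lengths are in m, angles in rad, forces in N, time in s.
With the tool pointing down it reaches from about 0.275 to 0.875 m from the base axis. Payload 12.5 kg.
Tool frame: the origin (TCP) lies midway between the tips of the shut fingers; the grasp point (between the pads) lies 19 mm behind it; z points along the fingers, y is the line along which they close (so a half turn about z gives the same grasp; the last joint's range is limited). The gripper opens to 85 mm and grips with 20 to 120 N. Pads are 22 mm wide; open, the fingers measure 114 mm over their backs; the gripper's body (76 mm by 85 mm) begins 54 mm behind the grasp point. The pads swing forward as they close: fully open they stand 13 mm farther back than shut.
Start: joints at [1.043, 0.351, 1.652, -0, 1.139, -0.085], TCP at [0.236, 0.497, 0.231] pointing down, gripper open.
Joint ranges: [-2.75, 2.75], [-0.79, 2.1], [0.01, 2.65], [-1.57, 4.71], [0.07, 3.14], [-2.87, 2.87]. Speed limits (rad/s): [2.22, 2.22, 2.79, 3.14, 3.14, 3.14].

### API

Orientations are given as a rotation vector (axis times angle).
In Python, from bench import sense, grab_frame, camera_info, close_job, search_frame, tip_of gives the robot as it stands. The module is installed in compiled form; this text tells all that it offers.
- The arm moves only by the shell command python3 -m jog 'ROWS' [OPENING] [FORCE]. ROWS is JSON, one flat list of numbers, 6 for each row, row after row: the shift along the tool's x, y, z in cm, then the turn, a rotation vector about the tool's x, y, z in rad. In form: [tx, ty, tz, ax, ay, az, tx, ty, tz, ax, ay, az, ...]. A call has exactly 10 rows; each row shifts and turns the commanded pose from where the row before left it, along the tool's axes as they then stand; what a row does not reach is not made up. A row lasts 1/8 s, in which the tool goes at most 62.5 mm and 10.7 degrees, less where a joint would pass 70% of its speed; a pose out of reach is approached as far as the arm can. A call is refused whole if a number of a shift passes 6.25 or a number of a turn 0.188, either way. A call with a gripper value outside its range is refused whole. OPENING is the opening, from 0 (shut) to 1 (fully open), set as the call begins (- or left out, the last holds). The fingers move at their own pace and stop on an object; FORCE is the grip in N (left out, the last holds). Time passes only in rows, so rows that do not move let the fingers close, or fill a call up. It gives the time, the measured TCP pose, the force, the opening and the grip force at its end, in the units of the state.
- sense(): the state, without advancing time (a new reading comes with each control period).
- grab_frame(name): name is "scene" or "top" or "wrist"; returns (picture, depth): 384x512x3 uint8, red, green, blue; 384x512 float32, m along the optical axis (not along the pixel's ray), 0 where there is no reading.
- camera_info(name): a dict with "fx", "fy", "cx", "cy" (pixels), "origin" and "orientation" of the camera in the world. Camera axes: x right, y down, z forward; pixel columns grow to the right and rows downward; lengths in m; the calibration is good to about 2 mm. The wrist camera is an equidistant fisheye: a pixel r from the principal point sees the ray r / f radians off the axis. A picture is of the moment at which its call begins: read the wrist's pose just before it. camera_info takes no time and is no camera call; for the wrist camera it gives the pose at the moment of the call.
- close_job(): hands the job in; it is judged then, once.
Trained networks look in the newest picture that a camera, given by its name, has taken for a name from the list of things; names that differ only in an ending like _2 or _b are one class to them, and where a whole thing is asked for, a point or a joint stands for the part that bears it (a point fixed in the world has none). Each returns a list of dicts, best first, with "score" (0 to 1); they miss things now and then, are a little off and sometimes report something else, mostly with a low value. They report only what shows in the picture. A call takes as long as a camera call. They do not tell look-alikes from the thing itself.
- search_frame(camera, label): "xyz" ([x, y, z] in m, in world coordinates, good to about 4 mm: the middle of the surface that is visible of it).
- tip_of(camera, label): "xyz" ([x, y, z] in m, in world coordinates, good to about 4 mm: a listed point, or the origin of a listed thing).
The state is a dict: "t": time; "qpos": joint angles; "dq": joint speeds; "tau": joint torques, N m; "ee_pos": TCP position; "orientation": TCP orientation; "contact_force": force on the tool from outside, world axes, zero at the start; "torque": the same for the moment, N m; "finger_gap": opening from 0.0 (shut) to 1.0 (fully open); "gripper_force": force on a finger pad.
Only numpy, scipy, OpenCV 4.12 (cv2) and the standard library are available. Lean on these libraries where they do the work, as an engineer would, in place of code of your own. Each camera call takes 0.05 s, during which the arm holds its last target. There are 200 camera calls.

### The job

Load the flanged porcelain pot into the grey station: first pull the sprung latch back and park it in its side notch, then stand the pot in the sleeve with its lugs in the slots and twist it clockwise (from above) until it bottoms out with its flange down at the block. Then free the latch from its notch so that it springs shut over the flange, and let go. Keep the pot upright and leave the other ware where it stands.

Things in the scene. Friction and masses are not known exactly. Their poses are not given: they have to be found in the camera images.
- pot: The closed white porcelain pot to load, 109 mm tall, 0.45 kg. Origin: centre of its underside, z up. Foot 52 mm diameter, 35 mm tall, with two lugs at its very bottom along +x and -x (10 mm wide, 14 mm tall, out to 34 mm from the axis). Steel flange 80 mm diameter, z 35 to 43 mm, with ears along +x and -x out to 48 mm. Half a turn about z makes no difference.
- pot_fin (a point): Centre of the top of the pot's upright grip fin, 109 mm above its underside. The fin is 56 mm long along the pot's x (in line with ears and lugs), 16 mm thick along y, 36 mm tall; it stands on the pot's round body, 56 mm diameter, z 43 to 73 mm above the underside.
- holder: The station, fixed: a grey block 150 x 150 x 70 mm with an upright bore of 79 mm diameter in its middle, and the latch housing on its +y side, out to y = 132 mm, its slotted steel cover plate 100 mm above the bench. Origin: on the bore's axis at bench height, z up, turned with the station.
- sleeve_floor (a point): Centre of the floor of the steel sleeve in the bore; the pot's underside rests on it. Sleeve wall 22 mm tall above it, 56 mm inner, 72 mm outer diameter; two slots 15 mm wide, wall top to floor, along this point's +x and -x, take the pot's lugs. It turns and sinks with the sleeve: 52.5 mm above the bench at sleeve value 0, 36.5 mm fully home. Short of home the flange is too high for the latch.
- sleeve (a joint): Angle of the sleeve, rad: 0 fully up, 1.3 fully home at a hard stop, growing clockwise seen from above; starts at 0 to 0.2. It runs on a coarse thread, sinks 12.3 mm per rad, is stiff (0.3 N m of friction), stays where it is left and is turned by the pot's lugs.
- latch_grip (a point): Centre of the top of the latch's black grip post, 150 mm above the bench. Post 20 x 20 mm, 46 mm tall, faces square to the station; it stands on a thin stem in the L-shaped slot of the cover plate. Under the plate a steel tongue reaches towards the bore. Shut, the post is at x = 0, y = 68 mm in the station's frame.
- latch_pull (a joint): How far the latch is pulled back, away from the bore (the station's +y), m: 0 shut with the tongue 7 mm over the flange's edge, at most 0.040. A spring pulls it shut with 3 N at 0 and 8 N at 0.040.
- latch_side (a joint): How far the latch is moved sideways (to the station's -x), m: 0 in its lane to 0.020; a spring of 1 to 3 N pulls it to 0. It moves sideways only with latch_pull above 0.032. At 0.020 let it back to latch_pull 0.027: it drops behind a rounded lip and stays parked; short of that it snaps back. To free it: pull it out above 0.032, move it sideways to 0, let go.
- plain_pot: Bystander: a plain white porcelain pot with a round knob, no flange, 68 mm diameter, 104 mm tall. Origin: centre of its underside.
- flask: Bystander: a stoppered conical glass flask, 80 mm diameter at the foot, 130 mm tall. Origin: centre of its underside.
- wash_bottle: Bystander: a white bottle, 64 mm diameter, 150 mm tall. Origin: centre of its underside.
There are look-alikes about, which are no part of the job. What is shaped like the pot but black or blue is not meant.

How it is judged:
By the outcome, as a careful person would: the job done as asked, in the order asked, and still so for the second after the job is handed in, with the robot touching nothing.
It also fails if it takes over 72 s, if anything falls off the work surface, if the arm or the gripper's body presses on something with over 40 N, if the wrist force passes 120 N, or if a joint passes its speed limit or range.

## Working session

There is one attempt and no reset: what is moved stays moved. The work goes in short steps, Python scripts to look and compute and a shell command to move; the robot and the scene stay as the last step left them, time stands still between calls to the robot, and variables do not carry over. Pictures are saved under pics/ and viewed, at most 10 in all, crops included, and the job is handed in when it is done.

```bash
mkdir -p pics; cat > h.py <<'E'
import numpy as np,cv2
from bench import *
from scipy.spatial.transform import Rotation as R
def save(c,n,crop=None,s=1):
    im,d=grab_frame(c); o=im if crop is None else im[crop[1]:crop[3],crop[0]:crop[2]]
    cv2.imwrite(f'pics/{n}.png',cv2.resize(o[:,:,::-1],None,fx=s,fy=s,interpolation=cv2.INTER_CUBIC)); return im,d
def Rm(o):
    o=np.array(o,float)
    return o if o.shape==(3,3) else R.from_rotvec(o).as_matrix() if o.size==3 else R.from_quat(o).as_matrix()
def cloud(c,d):
    i=camera_info(c); v,u=np.mgrid[:384,:512]
    p=np.stack([(u-i['cx'])/i['fx']*d,(v-i['cy'])/i['fy']*d,d],-1)
    return p@Rm(i['orientation']).T+np.array(i['origin'])
def proj(c,p):
    i=camera_info(c); q=(np.array(p)-i['origin'])@Rm(i['orientation'])
    return q[...,0]/q[...,2]*i['fx']+i['cx'],q[...,1]/q[...,2]*i['fy']+i['cy']
E
python3 - <<'E'
from h import *
a,d=save('top','top0'); b,e=save('scene','scene0')
cv2.imwrite('pics/both.png',np.vstack([a,b])[:, :, ::-1][:, :, :]) if 0 else None
print(camera_info('top'),camera_info('scene'),sense(),sep='\n')
np.savez('f0.npz',a=a,d=d,b=b,e=e)
for c in('top','scene'):
  for n in('pot','pot_fin','holder','sleeve_floor','latch_grip','plain_pot','flask','wash_bottle'):
    for r in tip_of(c,n): 
        if r['score']>.2: print(c,n,round(r['score'],2),np.round(r['xyz'],3),np.round(proj(c,r['xyz'])))
E
```

```text
{'fx': 363.26232367379583, 'fy': 363.26232367379583, 'cx': 247.4823229666991, 'cy': 189.44326082418698, 'origin': array([ 0.38953593, -0.04211966,  1.02100754]), 'orientation': array([-2.15948242,  2.10425871, -0.20690049])}
{'fx': 380.6411495600189, 'fy': 380.6411495600189, 'cx': 254.64088386899616, 'cy': 196.97028090720286, 'origin': array([1.11401794, 0.36670996, 0.66697809]), 'orientation': array([-1.1469913 , -2.1953418 ,  1.09234817])}
{'t': 0.1, 'qpos': array([ 1.04337263e+00,  3.51209891e-01,  1.65234246e+00,  1.58636397e-05,
        1.13908373e+00, -8.46239781e-02]), 'dq': array([-9.25290820e-04,  1.63521638e-04, -4.67311604e-03,  2.18653599e-04,
        1.81477178e-03,  7.73901371e-05]), 'tau': array([ 1.08562912e-03, -5.06845951e+01, -2.91868597e+01, -4.14099202e-05,
        2.70153192e-03, -5.49159950e-06]), 'ee_pos': array([0.23549991, 0.49671463, 0.23080387]), 'orientation': array([-6.89817741e-01, -3.06458678e+00,  1.55587592e-03]), 'contact_force': array([ 0.71689721, -0.62347914,  0.12926227]), 'torque': array([0.00104972, 0.00063321, 0.03120162]), 'gripper_force': 0
[... 990 characters left out ...]
]
scene pot 0.66 [ 0.756 -0.217 -0.002] [132. 265.]
scene pot 0.61 [ 0.297 -0.268 -0.003] [232. 172.]
scene pot_fin 0.94 [ 0.758 -0.216  0.106] [123. 231.]
scene pot_fin 0.83 [ 0.596 -0.172  0.108] [188. 201.]
scene pot_fin 0.78 [ 0.296 -0.265  0.111] [232. 141.]
scene pot_fin 0.73 [ 0.784 -0.356  0.11 ] [ 73. 213.]
scene pot_fin 0.61 [ 0.638 -0.312  0.11 ] [135. 189.]
scene holder 0.69 [ 0.546  0.091 -0.   ] [290. 266.]
scene sleeve_floor 0.76 [0.547 0.095 0.049] [293. 252.]
scene latch_grip 0.94 [0.573 0.158 0.147] [317. 238.]
scene plain_pot 0.81 [ 0.505 -0.332 -0.002] [172. 196.]
scene flask 0.84 [ 0.426 -0.124  0.005] [245. 207.]
scene wash_bottle 0.69 [ 0.767 -0.032  0.001] [187. 304.]
```

View pics/top0.png

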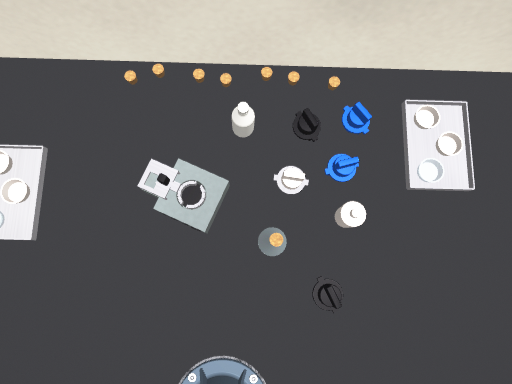

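View pics/scene0.png

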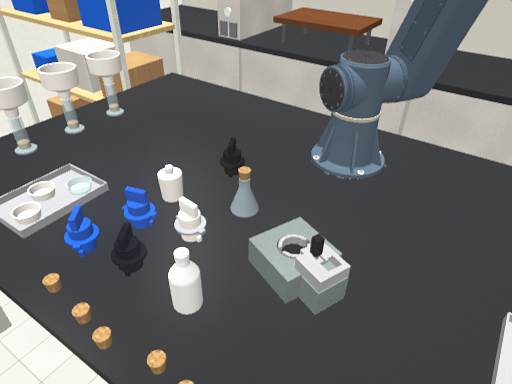

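The top view shows the candidates: white flanged pot (291,180), blue ones (357,118) and (342,167), black ones (307,124) and (326,294), and the plain white pot with a knob (351,215). I choose the white one with flange and fin at (291,180). The station is at (191,194), with its post at (163,179).

```bash
python3 - <<'E'
from h import *
f=np.load('f0.npz'); a,d,b,e=[f[k] for k in 'adbe']
A=cv2.resize(a[130:230,140:330],None,fx=4,fy=4,interpolation=cv2.INTER_CUBIC)
cv2.imwrite('pics/crop1.png',A[:,:,::-1])
for n,c,dd in(('top','top',d),('scene','scene',e)):
    P=cloud(c,dd); Z=P[...,2]
    def sel(x,y,r,z0,z1):
        m=(np.hypot(P[...,0]-x,P[...,1]-y)<r)&(Z>z0)&(Z<z1)&(dd>0); return P[m]
    for nm,q in(('fin',sel(.597,-.17,.05,.095,.125)),('flange',sel(.597,-.17,.06,.03,.05)),('body',sel(.597,-.17,.06,.065,.08)),('block',sel(.545,.097,.11,.063,.077)),('plate',sel(.58,.19,.09,.092,.108)),('post',sel(.571,.16,.05,.14,.16))):
        if len(q)<5: print(n,nm,len(q));continue
        r=cv2.minAreaRect((q[:,:2]*1000).astype(np.float32)); w,v=np.linalg.eigh(np.cov(q[:,:2].T))
        print(n,nm,len(q),'mean',q.mean(0).round(4),'rect',np.round(r[0],1),np.round(r[1],1),round(r[2],1),'pca deg',np.degrees(np.arctan2(v[1,1],v[0,1])).round(1))
E
```

```text
top fin 152 mean [ 0.5985 -0.169   0.1077] rect [ 599.6 -169.6] [54.9 16.7] 81.9 pca deg 82.8
top flange 311 mean [ 0.5928 -0.1649  0.0433] rect [ 599.5 -169.7] [78.5 78.1] 38.5 pca deg 67.4
top body 177 mean [ 0.5931 -0.1687  0.0733] rect [ 598.9 -168.2] [54.8 51.2] 11.5 pca deg 173.1
top block 2533 mean [0.5436 0.0936 0.0707] rect [553.6 112.6] [182.6 150.4] 67.2 pca deg 144.2
top plate 751 mean [0.5817 0.1775 0.0999] rect [578.7 173.2] [98.4 80.2] 67.4 pca deg 47.8
top post 73 mean [0.5725 0.1594 0.1497] rect [573.  160.1] [19.7 19.5] 65.4 pca deg 54.1
scene fin 169 mean [ 0.6025 -0.1678  0.1063] rect [ 599.5 -170.1] [55.8 17.3] 81.2 pca deg 84.9
scene flange 323 mean [ 0.612  -0.1579  0.0436] rect [ 602.1 -169.4] [75.4 78.8] 37.5 pca deg 121.7
scene body 188 mean [ 0.6105 -0.1651  0.0728] rect [ 603.9 -166.4] [42.2 54.3] 43.1 pca deg 116.7
scene block 2275 mean [0.5584 0.0861 0.0709] rect [551.2 107.7] [179.1 152.1] 67.0 pca deg -153.5
scene plate 1063 mean [0.5877 0.1802 0.0997] rect [577.5 171.4] [99.1 82.9] 66.3 pca deg 100.6
scene post 109 mean [0.5761 0.16   0.1482] rect [573.5 159.8] [21.3 20.3] 61.6 pca deg 106.4
```

View pics/crop1.png

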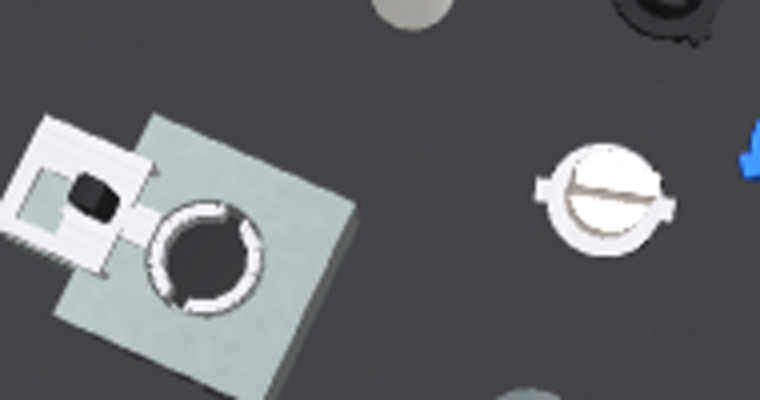

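The crop confirms the white flanged pot with a fin and two ears (605,195). The sleeve ring is centred at crop (205,258), with slots near (237,213) and (178,302), and the black post is at (95,197). Next I refine the bore and the slot angle.

```bash
cat >> h.py <<'E'
def yaw_y(o=None):
    o=sense()['orientation'] if o is None else o
    v=Rm(o)[:,1]; return np.degrees(np.arctan2(v[1],v[0]))
def go(xyz,yaw,n=10,s=None):
    "remaining motion: n equal rows, shift+turn about tool axes"
    s=s or sense(); M=Rm(s['orientation']); p=np.array(s['ee_pos'])
    a=np.radians(yaw); y=np.array([np.cos(a),np.sin(a),0]); z=np.array([0,0,-1.]); T=np.stack([np.cross(y,z),y,z],1)
    rv=R.from_matrix(M.T@T).as_rotvec(); d=(np.array(xyz)-p)
    print('total shift cm (tool now)',np.round(M.T@d*100,2),'turn',rv.round(3),'| target-frame shift',np.round(T.T@d*100,2))
    for k in range(n):
        print(np.round(np.r_[(M@R.from_rotvec(rv*k/n).as_matrix()).T@d/n*100,rv/n],2 if n>1 else 3).tolist())
E
python3 - <<'E'
from h import *
from scipy.optimize import least_squares
f=np.load('f0.npz'); a,d,b,e=[f[k] for k in 'adbe']
for c,im,dd in(('top',a,d),('scene',b,e)):
    P=cloud(c,dd); Z=P[...,2]
    m=(np.hypot(P[...,0]-.546,P[...,1]-.097)<.11)&(Z>.063)&(Z<.077)&(dd>0)
    for yw in(-23,):
        t=np.radians(yw); ex=np.array([np.cos(t),np.sin(t)]); ey=np.array([-ex[1],ex[0]])
        q=P[m][:,:2]@np.stack([ex,ey],1)
        lo,hi=np.percentile(q,.5,axis=0),np.percentile(q,99.5,axis=0)
        cx=(lo[0]+hi[0])/2; cy=lo[1]+.0755
        print(c,'block centre',ex*cx+ey*cy,'width',hi[0]-lo[0])
    g=im.astype(float).sum(2)/3
    # white ring pixels for ring centre: low saturation bright
    hsv=cv2.cvtColor(im,cv2.COLOR_RGB2HSV)
    C=np.array([.546,.097])
    for z in(.0725,):
        th=np.radians(np.arange(0,360,3)); acc=0
        for r in(.030,.032,.034):
            pts=np.stack([C[0]+r*np.cos(th),C[1]+r*np.sin(th),0*th+z],-1); u,v=proj(c,pts)
            acc=acc+cv2.remap(g.astype(np.float32),u.astype(np.float32),v.astype(np.float32),1).ravel()/3
        print(c,'dark',[(int(np.degrees(t)),int(x)) for t,x in zip(th,acc) if x<175])
E
```

```text
top block centre [0.54746342 0.09840134] width 0.14906925255569314
top dark [(135, 132), (138, 104), (141, 82), (144, 68), (147, 66), (150, 64), (153, 68), (156, 99), (159, 173), (318, 129), (321, 81), (324, 64), (327, 63), (330, 63), (333, 67), (336, 87), (339, 114), (342, 146)]
scene block centre [0.5465894  0.09649081] width 0.15063495960103357
scene dark [(138, 153), (141, 121), (144, 110), (147, 116), (150, 126), (153, 132), (156, 142), (159, 164), (318, 152), (321, 135), (324, 119), (327, 104), (330, 84), (333, 65), (336, 79), (339, 141)]
```

```bash
python3 -c "
from h import *
go((.5732,.160,.20),-23)"
```

```text
total shift cm (tool now) [-44.94 -15.98   3.13] turn [-0.     0.     1.529] | target-frame shift [-17.83  44.24   3.13]
[-4.49, -1.6, 0.31, -0.0, 0.0, 0.15]
[-4.69, -0.89, 0.31, -0.0, 0.0, 0.15]
[-4.77, -0.17, 0.31, -0.0, 0.0, 0.15]
[-4.74, 0.56, 0.31, -0.0, 0.0, 0.15]
[-4.6, 1.27, 0.31, -0.0, 0.0, 0.15]
[-4.35, 1.96, 0.31, -0.0, 0.0, 0.15]
[-4.0, 2.6, 0.31, -0.0, 0.0, 0.15]
[-3.56, 3.18, 0.31, -0.0, 0.0, 0.15]
[-3.03, 3.68, 0.31, -0.0, 0.0, 0.15]
[-2.44, 4.1, 0.31, -0.0, 0.0, 0.15]
```

```bash
python3 -m jog '[-4.5,-1.6,0.3,0,0,0.153,-4.7,-0.9,0.3,0,0,0.153,-4.8,-0.2,0.3,0,0,0.153,-4.7,0.6,0.3,0,0,0.153,-4.6,1.3,0.3,0,0,0.153,-4.4,2.0,0.3,0,0,0.153,-4.0,2.6,0.3,0,0,0.153,-3.6,3.2,0.3,0,0,0.153,-3.0,3.7,0.3,0,0,0.153,-2.4,4.1,0.3,0,0,0.153]' 1 60; python3 -c "
from h import *
im,d=save('wrist','w1'); print(camera_info('wrist'))
for r in tip_of('wrist','latch_grip')+tip_of('wrist','sleeve_floor'): print(r)
go((.5732,.160,.112),-23,1); print(sense()['ee_pos'],yaw_y())"
```

```text
t: 2.15
ee_pos: [0.5758, 0.1586, 0.2012]
orientation: [2.625, 1.726, 0.0]
contact_force: [0.7, 1.7, -0.4]
finger_gap: 0.999
gripper_force: 0.0
{'fx': 297.3186396354542, 'fy': 297.3186396354542, 'cx': 258.35157686370644, 'cy': 190.3760098276041, 'origin': array([0.60903574, 0.22558877, 0.34312216]), 'orientation': array([ 2.77816329, -0.58815469, -0.08780522])}
{'xyz': [0.5752, 0.1676, 0.1508], 'score': 0.88}
{'xyz': [0.5403, 0.0982, 0.0481], 'score': 0.56}
total shift cm (tool now) [ 0.05 -0.29  8.88] turn [-0.     0.    -0.003] | target-frame shift [ 0.05 -0.3   8.88]
[0.054, -0.294, 8.88, -0.0, 0.0, -0.003]
[0.57572436 0.15835832 0.20079836] -23.198754697128628
```

View pics/w1.png

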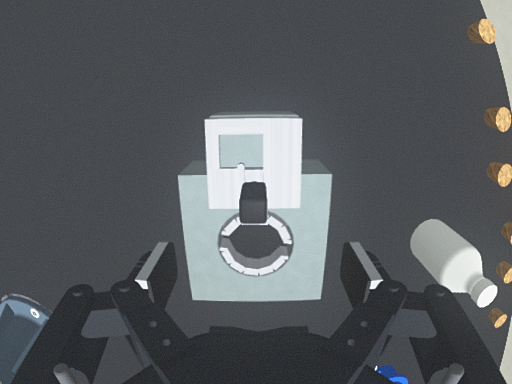

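The wrist view shows the post at (254,203) between the fingers, and the L-slot branching to the left (station -x) behind it. I'll descend and grip.

```bash
python3 -m jog '[0,-0.3,1.8,0,0,0,0,0,1.8,0,0,0,0,0,1.8,0,0,0,0,0,1.8,0,0,0,0,0,1.6,0,0,0,0,0,0,0,0,0,0,0,0,0,0,0,0,0,0,0,0,0,0,0,0,0,0,0,0,0,0,0,0,0]' 1 60; python3 -m jog '[0,0,0,0,0,0,0,0,0,0,0,0,0,0,0,0,0,0,0,0,0,0,0,0,0,0,0,0,0,0,0,0,0,0,0,0,0,0,0,0,0,0,0,0,0,0,0,0,0,0,0,0,0,0,0,0,0,0,0,0]' 0 70
```

```text
t: 3.55
ee_pos: [0.5721, 0.1611, 0.1135]
orientation: [2.62, 1.733, 0.001]
contact_force: [1.6, -0.1, -0.7]
finger_gap: 1.001
gripper_force: 0.0
t: 4.8
ee_pos: [0.5721, 0.1611, 0.1134]
orientation: [2.62, 1.733, 0.0]
contact_force: [1.7, -0.3, 3.0]
finger_gap: 0.232
gripper_force: 68.4
```

```bash
python3 -m jog '[0.6,0,0,0,0,0,0.6,0,0,0,0,0,0.6,0,0,0,0,0,0.6,0,0,0,0,0,0.6,0,0,0,0,0,0.6,0,0,0,0,0,0.1,0,0,0,0,0,0,0,0,0,0,0,0,0,0,0,0,0,0,0,0,0,0,0]' 0 70; python3 -m jog '[0,-0.4,0,0,0,0,0,-0.4,0,0,0,0,0,-0.4,0,0,0,0,0,-0.4,0,0,0,0,0,-0.3,0,0,0,0,0,-0.1,0,0,0,0,0,0,0,0,0,0,0,0,0,0,0,0,0,0,0,0,0,0,0,0,0,0,0]' 0 70
```

```text
t: 6.05
ee_pos: [0.5863, 0.1949, 0.1132]
orientation: [2.62, 1.733, -0.002]
contact_force: [-2.1, -7.6, 4.6]
finger_gap: 0.225
gripper_force: 68.8schema error: expected a multiple of 6 numbers
```

```bash
python3 -m jog '[0,-0.4,0,0,0,0,0,-0.4,0,0,0,0,0,-0.4,0,0,0,0,0,-0.4,0,0,0,0,0,-0.3,0,0,0,0,0,-0.1,0,0,0,0,0,0,0,0,0,0,0,0,0,0,0,0,0,0,0,0,0,0,0,0,0,0,0]' 0 70
```

```text
schema error: expected a multiple of 6 numbers
```

```bash
python3 -m jog '[0,-0.4,0,0,0,0, 0,-0.4,0,0,0,0, 0,-0.4,0,0,0,0, 0,-0.4,0,0,0,0, 0,-0.3,0,0,0,0, 0,-0.1,0,0,0,0, 0,0,0,0,0,0, 0,0,0,0,0,0, 0,0,0,0,0,0, 0,0,0,0,0,0]' 0 70
```

```text
t: 7.3
ee_pos: [0.5682, 0.2026, 0.1132]
orientation: [2.619, 1.733, -0.001]
contact_force: [0.3, -8.9, 2.5]
finger_gap: 0.223
gripper_force: 68.7
```

```bash
python3 -m jog '[0,-0.1,0,0,0,0, -0.2,0,0,0,0,0, -0.2,0,0,0,0,0, -0.2,0,0,0,0,0, -0.2,0,0,0,0,0, -0.1,0,0,0,0,0, -0.1,0,0,0,0,0, 0,0,0,0,0,0, 0,0,0,0,0,0, 0,0,0,0,0,0]' 0 70
```

```text
t: 8.55
ee_pos: [0.5641, 0.1937, 0.1133]
orientation: [2.619, 1.733, 0.001]
contact_force: [3.8, -8.0, 0.5]
finger_gap: 0.226
gripper_force: 68.4
```

```bash
python3 -m jog '[-0.1,0,0,0,0,0, 0,0,0,0,0,0, 0,0,0,0,0,0, 0,0,0,0,0,0, 0,0,0,0,0,0, 0,0,0,0,0,0, 0,0,0,0,0,0, 0,0,0,0,0,0, 0,0,0,0,0,0, 0,0,0,0,0,0]' 0 70; python3 -m jog '[0,0,0,0,0,0, 0,0,0,0,0,0, 0,0,0,0,0,0, 0,0,0,0,0,0, 0,0,-1.5,0,0,0, 0,0,-2,0,0,0, 0,0,-2.5,0,0,0, 0,0,-3,0,0,0, 0,0,-2,0,0,0, 0,0,-1.5,0,0,0]' 1 70;  python3 -c "
from h import *
a,d=save('top','t2',(130,140,240,240),4); P=cloud('top',d)
q=P[(np.hypot(P[...,0]-.565,P[...,1]-.19)<.06)&(P[...,2]>.14)&(P[...,2]<.16)]; print(len(q),q.mean(0) if len(q) else 0)
b,e=save('scene','s2'); P=cloud('scene',e)
q=P[(np.hypot(P[...,0]-.565,P[...,1]-.19)<.06)&(P[...,2]>.145)&(P[...,2]<.155)]; print(len(q),q.mean(0) if len(q) else 0)
for c in('top','scene'): print([ (np.round(r['xyz'],3),r['score']) for r in tip_of(c,'latch_grip')])
go((.5995,-.1695,.235),-8.2)"
```

```text
t: 9.8
ee_pos: [0.564, 0.1935, 0.1133]
orientation: [2.619, 1.733, 0.003]
contact_force: [6.0, -3.5, -1.5]
finger_gap: 0.228
gripper_force: 68.3
t: 11.05
ee_pos: [0.5631, 0.1933, 0.2402]
orientation: [2.62, 1.733, 0.002]
contact_force: [-0.7, -0.4, -0.4]
finger_gap: 0.999
gripper_force: 0.0
72 [0.565188   0.19090908 0.14943012]
88 [0.56771836 0.19156464 0.14960286]
[(array([0.562, 0.196, 0.151]), 0.57)]
[(array([0.566, 0.19 , 0.148]), 0.58)]
total shift cm (tool now) [-31.93  17.58   0.3 ] turn [-0.     0.    -0.259] | target-frame shift [-35.37   8.81   0.3 ]
[-3.19, 1.76, 0.03, -0.0, 0.0, -0.03]
[-3.24, 1.67, 0.03, -0.0, 0.0, -0.03]
[-3.28, 1.59, 0.03, -0.0, 0.0, -0.03]
[-3.32, 1.5, 0.03, -0.0, 0.0, -0.03]
[-3.36, 1.42, 0.03, -0.0, 0.0, -0.03]
[-3.39, 1.33, 0.03, -0.0, 0.0, -0.03]
[-3.43, 1.24, 0.03, -0.0, 0.0, -0.03]
[-3.46, 1.15, 0.03, -0.0, 0.0, -0.03]
[-3.49, 1.06, 0.03, -0.0, 0.0, -0.03]
[-3.51, 0.97, 0.03, -0.0, 0.0, -0.03]
```

The depth shift of the post, (-7, +31) mm, shows that the latch is parked at side 20, pull 27. Now to the pot.

```bash
python3 -m jog '[-3.2,1.8,0.1,0,0,-0.026, -3.2,1.7,0.1,0,0,-0.026, -3.3,1.6,0.1,0,0,-0.026, -3.3,1.5,0.1,0,0,-0.026, -3.4,1.4,0.1,0,0,-0.026, -3.4,1.3,0.1,0,0,-0.026, -3.4,1.2,0.1,0,0,-0.026, -3.5,1.1,0.1,0,0,-0.026, -3.5,1.1,0.1,0,0,-0.026, -3.5,1.0,0.1,0,0,-0.026]' 1 60; python3 -c "
from h import *
for c in('top','scene'):
    im,d=grab_frame(c); P=cloud(c,d)
    q=P[(np.hypot(P[...,0]-.6,P[...,1]+.17)<.05)&(P[...,2]>.1)&(P[...,2]<.118)]
    print(c,len(q), cv2.minAreaRect((q[:,:2]*1000).astype(np.float32)) if len(q)>5 else 0)
save('wrist','w2'); print([(np.round(r['xyz'],3),r['score']) for r in tip_of('wrist','pot_fin')])
go((.5995,-.1695,.080),-8.3,1)"
```

```text
t: 12.5
ee_pos: [0.5993, -0.1709, 0.2271]
orientation: [-2.371, -2.058, 0.001]
contact_force: [0.5, 0.1, 0.2]
finger_gap: 1.001
gripper_force: 0.0
top 0 0
scene 142 ((599.9299926757812, -171.60177612304688), (56.622833251953125, 16.977869033813477), 83.84451293945312)
[(array([ 0.756, -0.218,  0.106]), 0.9), (array([ 0.599, -0.175,  0.106]), 0.88), (array([ 0.778, -0.357,  0.113]), 0.86), (array([ 0.632, -0.314,  0.106]), 0.85), (array([ 0.292, -0.267,  0.106]), 0.81)]
total shift cm (tool now) [ 0.02  0.05 14.72] turn [-0.002 -0.001  0.001] | target-frame shift [ 0.03  0.02 14.72]
[0.025, 0.046, 14.719, -0.002, -0.001, 0.001]
```

```bash
python3 -m jog '[0,0,2.5,0,0,0, 0,0,2.5,0,0,0, 0,0,2.5,0,0,0, 0,0,2.5,0,0,0, 0,0,2.2,0,0,0, 0,0,1.5,0,0,0, 0,0,0.9,0,0,0, 0,0,0,0,0,0, 0,0,0,0,0,0, 0,0,0,0,0,0]' 1 60;python3 -m jog '[0,0,0,0,0,0, 0,0,0,0,0,0, 0,0,0,0,0,0, 0,0,0,0,0,0, 0,0,0,0,0,0, 0,0,0,0,0,0, 0,0,0,0,0,0, 0,0,0,0,0,0, 0,0,0,0,0,0, 0,0,0,0,0,0]' 0 80
```

```text
t: 13.95
ee_pos: [0.6, -0.1699, 0.083]
orientation: [2.373, 2.058, 0.001]
contact_force: [0.9, 0.4, 0.1]
finger_gap: 1.0
gripper_force: 0.0
t: 15.2
ee_pos: [0.5996, -0.1698, 0.0824]
orientation: [-2.373, -2.058, 0.0]
contact_force: [-3.4, 0.8, 5.2]
finger_gap: 0.175
gripper_force: 78.5
```

```bash
python3 -m jog '[0,0,-0.5,0,0,0, 0,0,-1,0,0,0, 0,0,-1.5,0,0,0, 0,0,-2,0,0,0, 0,0,-2,0,0,0, 0,0,-2,0,0,0, 0,0,-2,0,0,0, 0,0,-1.2,0,0,0, 0,0,0,0,0,0, 0,0,0,0,0,0]' 0 80;python3 -c "
from h import *
go((.547,.0975,.200),58.5)"
```

```text
t: 16.45
ee_pos: [0.5993, -0.1697, 0.2035]
orientation: [-2.373, -2.057, 0.001]
contact_force: [0.4, 1.6, -5.4]
finger_gap: 0.175
gripper_force: 78.4
total shift cm (tool now) [25.71 -8.96  0.37] turn [-1.000e-03 -1.000e-03 -1.163e+00] | target-frame shift [18.42 20.04  0.35]
[2.57, -0.9, 0.04, -0.0, -0.0, -0.12]
[2.66, -0.59, 0.04, -0.0, -0.0, -0.12]
[2.71, -0.28, 0.04, -0.0, -0.0, -0.12]
[2.72, 0.04, 0.04, -0.0, -0.0, -0.12]
[2.7, 0.35, 0.04, -0.0, -0.0, -0.12]
[2.64, 0.66, 0.04, -0.0, -0.0, -0.12]
[2.55, 0.97, 0.04, -0.0, -0.0, -0.12]
[2.42, 1.25, 0.04, -0.0, -0.0, -0.12]
[2.25, 1.53, 0.04, -0.0, -0.0, -0.12]
[2.06, 1.78, 0.04, -0.0, -0.0, -0.12]
```

```bash
python3 -m jog '[2.6,-0.9,0,0,0,-0.116, 2.6,-0.6,0,0,0,-0.116, 2.7,-0.3,0,0,0,-0.116, 2.7,0,0,0,0,-0.116, 2.7,0.4,0,0,0,-0.116, 2.7,0.7,0,0,0,-0.116, 2.5,1.0,0,0,0,-0.116, 2.4,1.3,0,0,0,-0.116, 2.3,1.5,0,0,0,-0.116, 2.1,1.8,0,0,0,-0.119]' 0 80;python3 -c "
from h import *
go((.547,.0975,.200),58.5,1)
b,e=save('scene','s3',(200,150,400,300),4); np.savez('s3.npz',b=b,e=e)
s=sense(); print(s['ee_pos'],yaw_y()); zb=s['ee_pos'][2]-.0825
P=cloud('scene',e); near=np.hypot(P[...,0]-.547,P[...,1]-.0975)<.06
for n,z0,z1 in(('flangetop',zb+.038,zb+.047),('flangeside',zb+.036,zb+.042),('body',zb+.048,zb+.070),('foot',zb+.004,zb+.032)):
    q=P[near&(P[...,2]>z0)&(P[...,2]<z1)]; print(n,len(q),q.mean(0).round(4) if len(q) else '')
    if len(q)>20: print(cv2.minEnclosingCircle((q[:,:2]*1000).astype(np.float32)))
    if len(q)>20 and n in('body','foot'):
        from scipy.optimize import least_squares
        r={'body':.028,'foot':.026}[n]
        f=least_squares(lambda c:np.hypot(q[:,0]-c[0],q[:,1]-c[1])-r,[.547,.0975],loss='soft_l1',f_scale=.001); print('centre',f.x.round(4),np.abs(f.fun).mean())
"
```

```text
t: 17.7
ee_pos: [0.5474, 0.099, 0.2035]
orientation: [-0.847, -3.024, 0.001]
contact_force: [0.6, -0.9, -5.6]
finger_gap: 0.173
gripper_force: 78.3
total shift cm (tool now) [-0.04 -0.15  0.35] turn [-0.001 -0.001  0.004] | target-frame shift [-0.04 -0.15  0.35]
[-0.039, -0.147, 0.351, -0.001, -0.001, 0.004]
[0.54675641 0.10163416 0.2035079 ] 59.11588174914337
flangetop 420 [0.5636 0.104  0.1645]
((549.722412109375, 98.14604187011719), 49.06955337524414)
flangeside 82 [0.5756 0.1079 0.1601]
((549.8438720703125, 98.39173889160156), 48.53947448730469)
body 223 [0.5683 0.1065 0.1802]
((551.5925903320312, 98.29288482666016), 27.84913444519043)
centre [0.5481 0.0966] 0.0006944147383312207
foot 178 [0.5691 0.1025 0.1343]
((559.3016357421875, 98.4874267578125), 27.93170738220215)
centre [0.5488 0.0954] 0.0016019828218223555
```

View pics/s3.png

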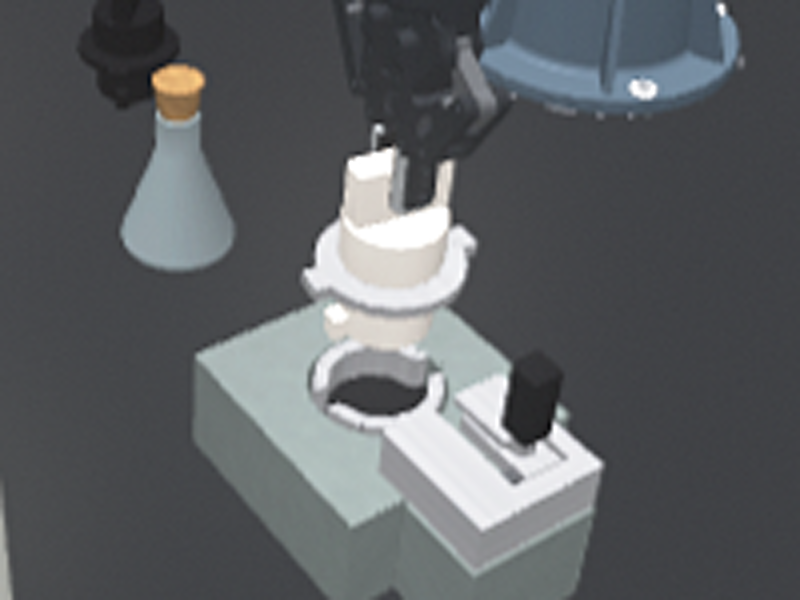

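The crop shows the pot hanging upright at (390,240), a lug at (337,320), the sleeve at (378,385), and the post parked in the side notch at (530,400). I'll let the arm settle while lowering to just above the sleeve, then compare pot and sleeve centres in the same camera.

```bash
python3 -m jog '[0,0,1,0,0,0, 0,0,1,0,0,0, 0,0,0.8,0,0,0, 0,0,0,0,0,0, 0,0,0,0,0,0, 0,0,0,0,0,0, 0,0,0,0,0,0, 0,0,0,0,0,0, 0,0,0,0,0,0, 0,0,0,0,0,0]' 0 80;cat > m.py <<'E'
from h import *
from scipy.optimize import least_squares
f=np.load('f0.npz')
for c,im,dd in(('top',f['a'],f['d']),('scene',f['b'],f['e'])):
    P=cloud(c,dd); h=cv2.cvtColor(im,cv2.COLOR_RGB2HSV)
    r=np.hypot(P[...,0]-.547,P[...,1]-.0975)
    m=(r<.045)&(r>.022)&(abs(P[...,2]-.0725)<.004)&(h[...,1]<18)&(h[...,2]>180)
    q=P[m]; t=np.radians(67); 
    # reject tongue side
    w=(q[:,0]-.547)*np.cos(t)+(q[:,1]-.0975)*np.sin(t)<.030; q=q[w]
    g=least_squares(lambda c:np.clip(abs(np.hypot(q[:,0]-c[0],q[:,1]-c[1])-.032)-.004,0,None),[.547,.0975])
    print(c,'ring',len(q),q[:,2].mean().round(4),g.x.round(4),g.cost)
b,e=grab_frame('scene'); s=sense(); print(s['ee_pos'],yaw_y()); zb=s['ee_pos'][2]-.0825
P=cloud('scene',e); near=np.hypot(P[...,0]-.547,P[...,1]-.0975)<.06
for n,z0,z1,r in(('body',zb+.048,zb+.070,.028),('foot',zb+.018,zb+.032,.026)):
    q=P[near&(P[...,2]>z0)&(P[...,2]<z1)]
    f=least_squares(lambda c:np.hypot(q[:,0]-c[0],q[:,1]-c[1])-r,[.547,.0975],loss='soft_l1',f_scale=.001); print(n,'centre',len(q),f.x.round(4),np.abs(f.fun).mean())
q=P[near&(P[...,2]>zb+.1)&(P[...,2]<zb+.112)&(b.min(2)>150)]
if len(q)>10: print('fin',len(q),cv2.minAreaRect((q[:,:2]*1000).astype(np.float32)))
q=P[near&(P[...,2]>zb+.036)&(P[...,2]<zb+.046)]; c0=q.mean(0)
rr=np.hypot(q[:,0]-f.x[0],q[:,1]-f.x[1]); k=rr>.043; print('ears deg',np.unique(np.degrees(np.arctan2(q[k,1]-f.x[1],q[k,0]-f.x[0])).round(0)))
E
python3 m.py
```

```text
t: 19.0
ee_pos: [0.548, 0.0981, 0.1763]
orientation: [-0.853, -3.024, 0.0]
contact_force: [0.6, -0.4, -4.8]
finger_gap: 0.172
gripper_force: 78.5
top ring 236 0.0723 [0.5459 0.0942] 0.0011189920623128134
scene ring 187 0.0732 [0.5452 0.0942] 0.0002062996846213126
[0.54802403 0.09813522 0.17630643] 58.50018196509844
body centre 208 [0.5486 0.0957] 0.0006468717203029589
foot centre 28 [0.5489 0.095 ] 0.0007083979116727731
fin 102 ((554.9580078125, 98.18112182617188), (21.672718048095703, 49.85530471801758), 54.607975006103516)
ears deg [-40. -39. -38. -37. -35. -34. -33. -31. -28. -26. -25. -22. -21. -20.
 -19. -18. 134. 137. 138. 139. 142. 148. 149. 153. 154. 155. 156. 159.]
```

```bash
python3 - <<'E'
from h import *
f=np.load('f0.npz')
for c,im in(('top',f['a']),('scene',f['b'])):
    g=im.astype(np.float32).mean(2); best=[]
    g=np.minimum(g,235)
    th=np.radians(np.arange(0,360,2)); keep=np.ones(len(th),bool)
    for a in(148.5,328.5): keep&=abs((np.degrees(th)-a+180)%360-180)>17
    keep&=abs((np.degrees(th)-67+180)%360-180)>35
    th=th[keep]
    def samp(x,y,r,z):
        u,v=proj(c,np.stack([x+r*np.cos(th),y+r*np.sin(th),0*th+z],-1))
        return cv2.remap(g,u.astype(np.float32),v.astype(np.float32),1).ravel()
    for x in np.arange(.540,.5545,.0005):
        for y in np.arange(.0895,.1045,.0005):
            w=sum(samp(x,y,r,.0725).mean() for r in(.030,.032,.034))/3
            ww=sum(samp(x,y,r,.0725).std() for r in(.030,.032,.034))/3
            best.append((w-ww-samp(x,y,.0378,.0715).mean()*.5-(samp(x,y,.026,.0725).mean()*.3 if c=='top' else 0),x,y))
    best.sort(reverse=True); B=np.array(best[:12]); print(c,B[0].round(4),B[:,1:].mean(0).round(4),B[:,1:].std(0).round(4))
E
```

```text
Traceback (most recent call last):
  File "h.py", line 15, in proj
    i=camera_info(c); q=(np.array(p)-i['origin'])@Rm(i['orientation'])
ValueError: time passes only in moves, steps and waits
```

```bash
python3 - <<'E'
import h
from h import *
CI={c:camera_info(c) for c in('top','scene')}; h.camera_info=lambda c:CI[c]
f=np.load('f0.npz')
for c,im in(('top',f['a']),('scene',f['b'])):
    g=np.minimum(im.astype(np.float32).mean(2),235); best=[]
    th=np.radians(np.arange(0,360,4)); keep=np.ones(len(th),bool)
    for a in(148.5,328.5): keep&=abs((np.degrees(th)-a+180)%360-180)>17
    keep&=abs((np.degrees(th)-67+180)%360-180)>35
    th=th[keep]
    def samp(x,y,r,z):
        u,v=proj(c,np.stack([x+r*np.cos(th),y+r*np.sin(th),0*th+z],-1))
        return cv2.remap(g,u.astype(np.float32),v.astype(np.float32),1).ravel()
    for x in np.arange(.540,.5545,.0005):
        for y in np.arange(.0895,.1045,.0005):
            S=np.array([samp(x,y,r,.0725) for r in(.030,.032,.034)])
            best.append((S.mean()-S.std(1).mean()-samp(x,y,.0378,.0715).mean()*.5-(samp(x,y,.026,.0725).mean()*.3 if c=='top' else 0),x,y))
    best.sort(reverse=True); B=np.array(best[:12]); print(c,B[0].round(4),B[:,1:].mean(0).round(4),B[:,1:].std(0).round(4))
print(sense()['t'])
E
```

```text
top [1.259928e+02 5.475000e-01 9.800000e-02] [0.5472 0.0978] [0.0005 0.0005]
scene [1.399672e+02 5.460000e-01 9.600000e-02] [0.5461 0.096 ] [0.0006 0.0004]
19.05
```

```bash
python3 - <<'E'
from h import *
from scipy.optimize import least_squares
f=np.load('f0.npz')
P=cloud('scene',f['e'])
for z0,z1,r in((.048,.070,.028),(.018,.032,.026)):
    q=P[(np.hypot(P[...,0]-.6,P[...,1]+.17)<.06)&(P[...,2]>z0)&(P[...,2]<z1)]
    g=least_squares(lambda c:np.hypot(q[:,0]-c[0],q[:,1]-c[1])-r,[.6,-.17],loss='soft_l1',f_scale=.001); print(g.x.round(4),len(q))
E
```

```text
[ 0.5981 -0.1725] 154
[ 0.5979 -0.1718] 23
```

```bash
python3 -m jog '[0.13,-0.08,0.5,0,0,0, 0,0,0.6,0,0,0, 0,0,0.5,0,0,0, 0,0,0.2,0,0,0, 0,0,0.2,0,0,0, 0,0,0.2,0,0,0, 0,0,0.2,0,0,0, 0,0,0,0,0,0, 0,0,0,0,0,0, 0,0,0,0,0,0]' 0 80; python3 m.py | grep -v ring
```

```text
t: 20.3
ee_pos: [0.5465, 0.0981, 0.1524]
orientation: [0.853, 3.023, 0.0]
contact_force: [0.2, 0.5, -5.7]
finger_gap: 0.175
gripper_force: 78.7
[0.5465426  0.09809853 0.15236327] 58.495062438066384
body centre 205 [0.5472 0.0957] 0.0006217608203159105
foot centre 73 [0.5598 0.1282] 0.005171410758716964
fin 99 ((553.9481201171875, 98.88491821289062), (19.10696792602539, 49.38701629638672), 53.6504020690918)
ears deg [-178. -177. -176. -175. -174. -173. -172. -171. -170. -169. -168. -167.
 -166. -165. -164. -163. -161. -105. -104. -101. -100.  -99.  -98.  -97.
  -96.  -95.  -93.  -92.  -91.  -90.  -89.  -88.  -87.  -86.  -85.  -84.
  -83.  -82.  -81.  -80.  -79.  -78.  -77.  -76.  -75.  -74.  -73.  -72.
  -71.  -70.  -69.  -68.  -67.  -66.  -65.  -64.  -63.  -62.  -61.  -60.
  -59.  -58.  -57.  -56.  -55.  -54.  -53.  -52.]
```

The pot's bottom is already below the sleeve rim without contact. I'll continue gently.

```bash
python3 -m jog '[0,0,0.2,0,0,0, 0,0,0.2,0,0,0, 0,0,0.2,0,0,0, 0,0,0.2,0,0,0, 0,0,0.2,0,0,0, 0,0,0.2,0,0,0, 0,0,0,0,0,0, 0,0,0,0,0,0, 0,0,0,0,0,0, 0,0,0,0,0,0]' 0 80
```

```text
t: 21.6
ee_pos: [0.5465, 0.0982, 0.1404]
orientation: [0.853, 3.024, 0.0]
contact_force: [-0.0, 0.2, -5.0]
finger_gap: 0.172
gripper_force: 78.7
```

```bash
python3 -m jog '[0,0,0.2,0,0,0, 0,0,0.2,0,0,0, 0,0,0.1,0,0,0, 0,0,0.1,0,0,0, 0,0,0.1,0,0,0, 0,0,0.1,0,0,0, 0,0,0,0,0,0, 0,0,0,0,0,0, 0,0,0,0,0,0, 0,0,0,0,0,0]' 0 80
```

```text
t: 22.85
ee_pos: [0.5466, 0.0981, 0.1326]
orientation: [0.853, 3.023, 0.0]
contact_force: [-1.6, -0.9, 3.2]
finger_gap: 0.173
gripper_force: 80.0
```

Pot on the sleeve floor (8 N of support). Now I twist clockwise, following the thread down.

```bash
python3 -m jog '[0,0,0,0,0,0, 0,0,0.05,0,0,0.07, 0,0,0.1,0,0,0.08, 0,0,0.1,0,0,0.08, 0,0,0.1,0,0,0.08, 0,0,0.1,0,0,0.08, 0,0,0.1,0,0,0.08, 0,0,0,0,0,0, 0,0,0,0,0,0, 0,0,0,0,0,0]' 0 100; python3 -c "
from h import *
s=sense();print(s['ee_pos'],s['contact_force'],s['torque'],yaw_y())"
```

```text
t: 24.1
ee_pos: [0.5472, 0.098, 0.1275]
orientation: [1.532, 2.74, 0.001]
contact_force: [-2.4, -1.7, 7.5]
finger_gap: 0.164
gripper_force: 100.7
[0.54722874 0.09801943 0.12751867] [-2.38507173 -1.7023496   7.52384779] [-0.45791977  0.26170991  0.01283331] 31.574178720827806
```

```bash
python3 -m jog '[0,0,0.1,0,0,0.08, 0,0,0.1,0,0,0.08, 0,0,0.1,0,0,0.08, 0,0,0.1,0,0,0.08, 0,0,0.1,0,0,0.08, 0,0,0.1,0,0,0.08, 0,0,0.05,0,0,0.05, 0,0,0,0,0,0, 0,0,0,0,0,0, 0,0,0,0,0,0]' 0 100; python3 -c "
from h import *
s=sense();print(s['ee_pos'],s['contact_force'],s['torque'],yaw_y())
b,e=save('scene','s4',(200,150,400,300),4); P=cloud('scene',e)
c=np.array([.5465,.096])
r=np.hypot(P[...,0]-c[0],P[...,1]-c[1]); q=P[(r<.06)&(r>.0435)&(P[...,2]>.074)&(P[...,2]<.096)]
print(len(q),np.sort(np.degrees(np.arctan2(q[:,1]-c[1],q[:,0]-c[0])).round(0)),q[:,2].max() if len(q) else '')
q=P[(r<.042)&(r>.03)&(P[...,2]>.074)&(P[...,2]<.1)];print('flange z',len(q),np.median(q[:,2]),np.percentile(q[:,2],[10,90]))"
```

```text
t: 25.35
ee_pos: [0.5472, 0.0977, 0.121]
orientation: [2.196, 2.244, 0.001]
contact_force: [-1.2, -5.1, 6.8]
finger_gap: 0.166
gripper_force: 100.7
[0.54724363 0.09771613 0.12103654] [-1.24027245 -5.13865258  6.84390239] [-0.86671317  0.31119146 -0.04039727] 1.2175038610925364
34 [-101.  -96.  -95.  -93.  -88.  -87.  -86.  -83.  -82.  -81.  -81.  -79.
  -79.  -79.  -78.  -78.  -78.   18.   76.   76.   77.   78.   81.   81.
   82.   85.   85.   85.   86.   90.   90.   92.   97.  134.] 0.0954935876782329
flange z 278 0.08245443393531687 [0.07947802 0.08398981]
```

View pics/s4.png

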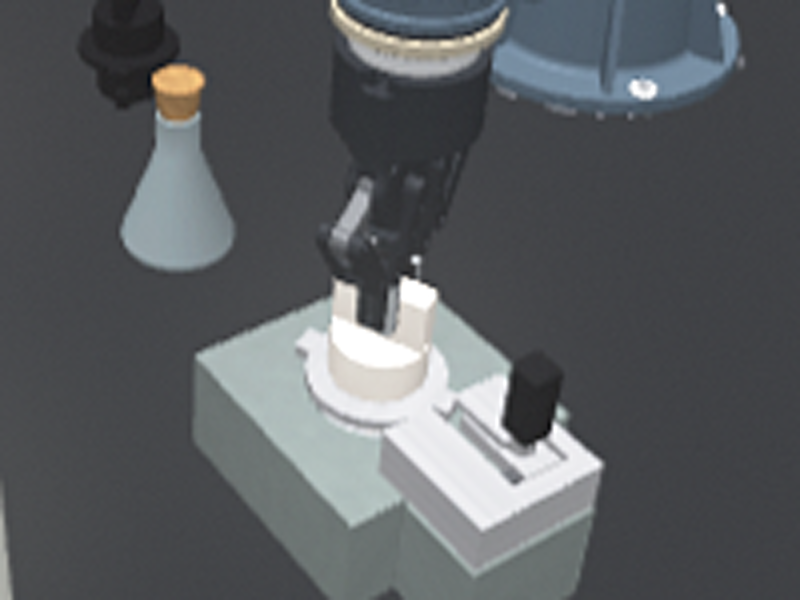

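The crop shows the pot in the sleeve, flange nearly down at (375,370), ears close to the station's y, and the latch still parked at (530,400). Last bit of the turn, up to the stop.

```bash
python3 -m jog '[0,0,0.05,0,0,0.04, 0,0,0.05,0,0,0.04, 0,0,0.05,0,0,0.04, 0,0,0.05,0,0,0.04, 0,0,0.05,0,0,0.04, 0,0,0,0,0,0.02, 0,0,0,0,0,0, 0,0,0,0,0,0, 0,0,0,0,0,0, 0,0,0,0,0,0]' 0 100; python3 -c "
from h import *
s=sense();print(s['ee_pos'],s['contact_force'],s['torque'],yaw_y(),s['tau'][5])"
```

```text
t: 26.65
ee_pos: [0.547, 0.0977, 0.1185]
orientation: [2.43, 1.989, 0.001]
contact_force: [-1.9, -3.6, 8.6]
finger_gap: 0.168
gripper_force: 100.9
[0.54704475 0.09772636 0.11849509] [-1.86541609 -3.62988335  8.61546912] [-0.91873777  0.47525153  0.04720504] -11.374464679985454 0.11605430161580443
```

```bash
python3 -m jog '[0,0,0,0,0,0.03, 0,0,0,0,0,0.03, 0,0,0.02,0,0,0.03, 0,0,0.02,0,0,0.03, 0,0,0,0,0,0, 0,0,0,0,0,0, 0,0,0,0,0,0, 0,0,0,0,0,0, 0,0,0,0,0,0, 0,0,0,0,0,0]' 0 110; python3 -c "
from h import *
s=sense();print(s['ee_pos'],s['contact_force'],s['torque'],yaw_y(),s['tau'][5])
b,e=grab_frame('scene'); P=cloud('scene',e)
c=np.array([.5465,.096])
r=np.hypot(P[...,0]-c[0],P[...,1]-c[1])
q=P[(r<.042)&(r>.03)&(P[...,2]>.074)&(P[...,2]<.1)];print('flange z',len(q),np.median(q[:,2]),np.percentile(q[:,2],[10,90]))"
```

```text
t: 27.9
ee_pos: [0.5467, 0.0978, 0.1181]
orientation: [2.541, 1.844, -0.0]
contact_force: [-4.8, -3.4, 10.6]
finger_gap: 0.164
gripper_force: 110.8
[0.54673942 0.09779532 0.11810074] [-4.833809   -3.35587903 10.58483266] [-0.67473973  0.85266961  1.64464317] -18.073835786282377 1.6594722121953964
flange z 238 0.07956269711505853 [0.07690792 0.0810094 ]
```

Torque of 1.6 N m at the hard stop and flange top at 79.6 mm mean it is home. Unload, release, rise.

```bash
python3 -m jog '[0,0,0,0,0,-0.04, 0,0,0,0,0,-0.03, 0,0,-0.04,0,0,0, 0,0,0,0,0,0, 0,0,0,0,0,0, 0,0,0,0,0,0, 0,0,0,0,0,0, 0,0,0,0,0,0, 0,0,0,0,0,0, 0,0,0,0,0,0]' 0 60; python3 -c "
from h import *
s=sense();print(s['torque'],yaw_y())"; python3 -m jog '[0,0,0,0,0,0, 0,0,0,0,0,0, 0,0,0,0,0,0, 0,0,0,0,0,0, 0,0,-1,0,0,0, 0,0,-2,0,0,0, 0,0,-2.5,0,0,0, 0,0,-2.5,0,0,0, 0,0,-2,0,0,0, 0,0,-1,0,0,0]' 1 60; python3 -c "
from h import *
b,e=grab_frame('scene'); P=cloud('scene',e)
c=np.array([.5465,.096])
r=np.hypot(P[...,0]-c[0],P[...,1]-c[1])
q=P[(r<.042)&(r>.03)&(P[...,2]>.074)&(P[...,2]<.1)];print('flange z',len(q),np.median(q[:,2]),np.percentile(q[:,2],[10,90]))
q=P[(r<.05)&(P[...,2]>.138)&(P[...,2]<.152)];print('fin',cv2.minAreaRect((q[:,:2]*1000).astype(np.float32)),q[:,2].mean())
q=P[(np.hypot(P[...,0]-.565,P[...,1]-.19)<.06)&(P[...,2]>.147)&(P[...,2]<.155)]; print('post',len(q),q.mean(0))
go((.564,.1935,.2),-23.2)"
```

```text
t: 29.2
ee_pos: [0.5467, 0.0978, 0.1183]
orientation: [2.478, 1.929, -0.0]
contact_force: [-2.8, -1.8, 8.7]
finger_gap: 0.166
gripper_force: 107.6
[-0.70849254  0.79214135  0.51128378] -14.202113238411343
t: 30.45
ee_pos: [0.5468, 0.0982, 0.2294]
orientation: [2.479, 1.928, 0.003]
contact_force: [-0.7, -0.3, -0.2]
finger_gap: 1.001
gripper_force: 0.0
flange z 244 0.0801814979677542 [0.07716043 0.08174603]
fin ((547.6803588867188, 95.47139739990234), (57.17104721069336, 17.882497787475586), 79.55561828613281) 0.14448447031213182
post 79 [0.56747862 0.19132209 0.15015644]
total shift cm (tool now) [ 9.65 -0.72  3.01] turn [ 0.002 -0.001  0.156] | target-frame shift [ 9.42 -2.2   3.  ]
[0.96, -0.07, 0.3, 0.0, -0.0, 0.02]
[0.96, -0.09, 0.3, 0.0, -0.0, 0.02]
[0.96, -0.1, 0.3, 0.0, -0.0, 0.02]
[0.96, -0.12, 0.3, 0.0, -0.0, 0.02]
[0.96, -0.13, 0.3, 0.0, -0.0, 0.02]
[0.96, -0.15, 0.3, 0.0, -0.0, 0.02]
[0.95, -0.16, 0.3, 0.0, -0.0, 0.02]
[0.95, -0.18, 0.3, 0.0, -0.0, 0.02]
[0.95, -0.19, 0.3, 0.0, -0.0, 0.02]
[0.95, -0.21, 0.3, 0.0, -0.0, 0.02]
```

```bash
python3 -m jog '[1.2,-0.1,0.3,0,0,0.02, 1.2,-0.1,0.3,0,0,0.02, 1.2,-0.1,0.3,0,0,0.02, 1.2,-0.2,0.3,0,0,0.02, 1.2,-0.2,0.3,0,0,0.02, 1.2,-0.2,0.3,0,0,0.02, 1.2,-0.2,0.3,0,0,0.02, 1.1,-0.2,0.3,0,0,0.016, 0,0,0,0,0,0, 0,0,0,0,0,0]' 1 60; python3 -c "
from h import *
go((.564,.1935,.1133),-23.2,1)"
```

```text
t: 31.75
ee_pos: [0.5638, 0.1922, 0.2037]
orientation: [2.623, 1.73, -0.0]
contact_force: [0.4, 0.0, 0.5]
finger_gap: 0.999
gripper_force: 0.0
total shift cm (tool now) [ 0.12 -0.03  9.04] turn [-0.  0.  0.] | target-frame shift [ 0.12 -0.03  9.04]
[0.125, -0.032, 9.042, -0.0, 0.0, 0.0]
```

```bash
python3 -m jog '[0.1,0,1.8,0,0,0, 0,0,2,0,0,0, 0,0,2,0,0,0, 0,0,1.7,0,0,0, 0,0,1,0,0,0, 0,0,0.5,0,0,0, 0,0,0,0,0,0, 0,0,0,0,0,0, 0,0,0,0,0,0, 0,0,0,0,0,0]' 1 60; python3 -m jog '[0,0,0,0,0,0, 0,0,0,0,0,0, 0,0,0,0,0,0, 0,0,0,0,0,0, 0,0,0,0,0,0, 0,0,0,0,0,0, 0,0,0,0,0,0, 0,0,0,0,0,0, 0,0,0,0,0,0, 0,0,0,0,0,0]' 0 70
```

```text
t: 33.0
ee_pos: [0.5644, 0.1934, 0.114]
orientation: [2.623, 1.729, 0.001]
contact_force: [0.0, 0.3, 0.3]
finger_gap: 1.001
gripper_force: 0.0
t: 34.25
ee_pos: [0.5647, 0.1933, 0.114]
orientation: [2.622, 1.729, 0.001]
contact_force: [4.6, -3.6, 1.9]
finger_gap: 0.225
gripper_force: 68.5
```

```bash
python3 -m jog '[0.2,0,0,0,0,0, 0.2,0,0,0,0,0, 0.2,0,0,0,0,0, 0.2,0,0,0,0,0, 0.2,0,0,0,0,0, 0,0,0,0,0,0, 0,0,0,0,0,0, 0,0,0,0,0,0, 0,0,0,0,0,0, 0,0,0,0,0,0]' 0 70
```

```text
t: 35.5
ee_pos: [0.5679, 0.2018, 0.1139]
orientation: [2.622, 1.729, -0.002]
contact_force: [0.1, -7.4, 5.0]
finger_gap: 0.222
gripper_force: 68.8
```

```bash
python3 -m jog '[0,0.4,0,0,0,0, 0,0.4,0,0,0,0, 0,0.4,0,0,0,0, 0,0.4,0,0,0,0, 0,0.3,0,0,0,0, 0,0.1,0,0,0,0, 0,0,0,0,0,0, 0,0,0,0,0,0, 0,0,0,0,0,0, 0,0,0,0,0,0]' 0 70
```

```text
t: 36.75
ee_pos: [0.586, 0.194, 0.1138]
orientation: [2.623, 1.729, -0.004]
contact_force: [-1.5, -7.1, 5.1]
finger_gap: 0.227
gripper_force: 69.0
```

```bash
python3 -m jog '[-0.6,0,0,0,0,0, -0.6,0,0,0,0,0, -0.6,0,0,0,0,0, -0.6,0,0,0,0,0, -0.5,0,0,0,0,0, -0.4,0,0,0,0,0, -0.2,0,0,0,0,0, 0,0,0,0,0,0, 0,0,0,0,0,0, 0,0,0,0,0,0]' 0 70
```

```text
t: 38.0
ee_pos: [0.5727, 0.1625, 0.114]
orientation: [-2.623, -1.729, 0.0]
contact_force: [-0.2, -3.1, 5.6]
finger_gap: 0.228
gripper_force: 69.0
```

```bash
python3 -m jog '[0,0,0,0,0,0, 0,0,0,0,0,0, 0,0,0,0,0,0, 0,0,0,0,0,0, 0,0,-1,0,0,0, 0,0,-2,0,0,0, 0,0,-2.5,0,0,0, 0,0,-2.5,0,0,0, 0,0,-2,0,0,0, 0,0,-1,0,0,0]' 1 60; python3 -m jog '[3,0,-1,0,0,0, 4,0,-1,0,0,0, 4,0,0,0,0,0, 4,0,0,0,0,0, 4,0,0,0,0,0, 3,0,0,0,0,0, 0,0,0,0,0,0, 0,0,0,0,0,0, 0,0,0,0,0,0, 0,0,0,0,0,0]' 1 60; python3 -c "
from h import *
b,e=save('scene','s5',(200,150,400,300),4); a,d=save('top','t5')
for n,c,dd in(('scene','scene',e),('top','top',d)):
    P=cloud(c,dd)
    r=np.hypot(P[...,0]-.5465,P[...,1]-.0965)
    q=P[(r<.042)&(r>.03)&(P[...,2]>.074)&(P[...,2]<.1)];print(n,'flange z',len(q),np.median(q[:,2]))
    q=P[(r<.05)&(P[...,2]>.138)&(P[...,2]<.149)]
    if len(q)>5: print('fin',cv2.minAreaRect((q[:,:2]*1000).astype(np.float32)),q[:,2].mean())
    q=P[(np.hypot(P[...,0]-.57,P[...,1]-.175)<.06)&(P[...,2]>.147)&(P[...,2]<.155)]
    if len(q): print('post',len(q),q.mean(0))
"
```

```text
t: 39.25
ee_pos: [0.5732, 0.1626, 0.2255]
orientation: [2.622, 1.729, 0.003]
contact_force: [0.0, 0.9, -0.0]
finger_gap: 1.0
gripper_force: 0.0
t: 40.5
ee_pos: [0.6595, 0.3641, 0.2442]
orientation: [2.623, 1.728, 0.0]
contact_force: [0.7, -0.6, -0.1]
finger_gap: 0.996
gripper_force: 0.0
scene flange z 239 0.08047035293636606
fin ((547.3493041992188, 94.68142700195312), (56.715599060058594, 16.733156204223633), 81.08103942871094) 0.14440242001095457
post 74 [0.57450288 0.15931085 0.15037396]
top flange z 277 0.07987703390592116
fin ((546.9257202148438, 96.05279541015625), (55.468177795410156, 16.263347625732422), 78.65304565429688) 0.145209745369537
post 66 [0.57263018 0.15923389 0.15049498]
```

View pics/s5.png

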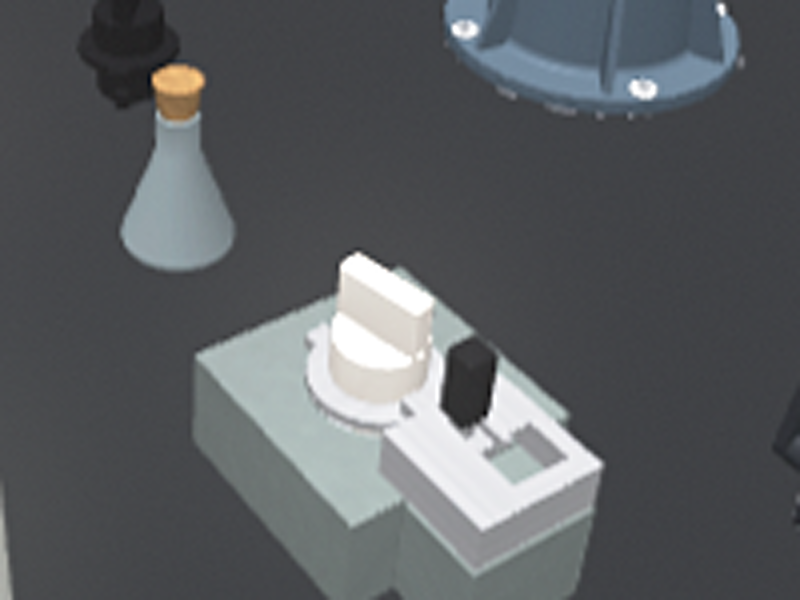

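The pot stands upright and home: fin (385,300), flange (370,380), top at 145 mm. The post at (470,380) is back at its shut position, (572.6, 159.2) mm against (572.5, 159.4) mm before, so the tongue is over the flange. The arm is clear.

```bash
python3 -c "
from bench import *
print(close_job())"
```

```text
the job is handed in; nothing more can be done
None
```

The white flanged pot is in the station, upright and turned to the hard stop with its flange down. The latch is back at its shut position over the flange, nothing else was touched, and the job is handed in (about 41 of the 72 s used).

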